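# Sort counted seed samples for their tests

## Task

The counted seed samples stand mixed on the bench: put both aluminium moisture tins side by side in the shallow perforated oven tray, stand the two glass vials in the vial rack, each in its own cell, and put the Petri dish in the germination tray with the blotting paper. Everything must end flat on the floor of its tray or cell; keep each sample upright all the way and set it down rather than dropping it. Leave the yellow seed pan and the beaker where they stand.

Things in the scene. Friction and masses are not known exactly. Their poses are not given: they have to be found in the camera images.
- tin1: One of two identical, interchangeable closed aluminium moisture tins: upright cylinder 40 mm tall, 53 mm in diameter, with a slip-on lid 55 mm in diameter over its upper 11 mm (fixed to the tin; the fingers close on this, the widest part); about 65 g. Stands on the bench. Origin at the centre of its underside, z up.
- tin2: The other aluminium moisture tin, identical to the first. Origin at the centre of its underside, z up.
- vial1: One of two identical, interchangeable clear glass vials with brown beans inside and a white screw cap: upright cylinder 28 mm in diameter up to 44 mm height, then the 25 mm cap up to 61 mm total height; about 35 g. Stands on the bench. Origin at the centre of its underside, z up.
- vial2: The other glass vial with white cap, identical to the first. Origin at the centre of its underside, z up.
- dish: Closed clear plastic Petri dish with white filter paper and brown grains inside: a flat cylinder 60 mm in diameter and 20 mm tall, about 45 g (lid fixed to it). Stands flat on the bench. Origin at the centre of its underside, z up.
- oven_tray: Oven tray for the tins: shallow aluminium tray with rows of small holes and a flat wire handle at each short end, fixed to the bench. Outside 124 mm along its x, 184 mm along its y (handles reach y = +-109 mm); walls 3 mm thick, rim 12 mm above the bench, inner floor 3 mm above the bench, inside 118 x 178 mm. Origin at the centre of its underside, z up.
- vial_rack: White plastic vial rack, a box with six cells and small end grips, fixed to the bench. Outside 105 mm along its x, 155 mm along its y; walls and dividers 3 mm thick, rim 26 mm above the bench, dividers to 23 mm, cell floor 3 mm above the bench. Cells about 48 mm square inside, centres at x = +-25.5 mm and y = -50.7, 0, 50.7 mm. Any cell will do. Origin at the centre of its underside, z up.
- germ_tray: Germination tray for the Petri dish: shallow grey plastic tray with a flat flange, lined with cream ribbed blotting paper, fixed to the bench. Inside 122 mm along its x, 172 mm along its y; flange reaches x = +-69, y = +-93 mm; rim 10 mm above the bench; top of the blotting paper, where the dish stands, 4 mm above the bench. Origin at the centre of its underside, z up.
- pan: Bystander: loose open yellow plastic pan with some grain on its floor, about 112 mm along its x, 168 mm along its y, 36 mm tall, beyond the trays on the right. Leave it alone. Origin at the centre of its underside, z up.
- beaker: Bystander: loose glass beaker 53 mm in diameter and 70 mm tall with steel forceps standing in it (100 mm high), beyond the trays on the left. Leave it alone. Origin at the centre of its underside, z up.
Not all that is in view belongs to the job. Leave any turquoise look-alike of the tin2 alone. Leave any orange look-alike of the oven_tray alone.

How it is judged (in metres and radians):
At the end, for the whole second after the job is handed in: Tins in the oven tray, vials each in its own cell of the rack (axes over 29.5 mm apart), Petri dish in the germination tray: centres inside the walls, underside within 4 mm of that floor, tilted less than 0.1 rad, at rest (under 0.02 m/s, 0.2 rad/s) (x of tin1 in the frame of oven_tray between -0.059 and 0.059 m and y of tin1 in the frame of oven_tray between -0.089 and 0.089 m and z of each of tin1, tin2 in the frame of oven_tray below 0.007 m and angle between each of tin1, tin2, vial1, vial2, dish's own z axis and vertical below 0.1 rad and linear speed of each of tin1, tin2, vial1, vial2, dish below 0.02 m/s and angular speed of each of tin1, tin2, vial1, vial2, dish below 0.2 rad/s and x of tin2 in the frame of oven_tray between -0.059 and 0.059 m and y of tin2 in the frame of oven_tray between -0.089 and 0.089 m and x of vial1 in the frame of vial_rack between -0.0495 and 0.0495 m and y of vial1 in the frame of vial_rack between -0.0745 and 0.0745 m and z of each of vial1, vial2 in the frame of vial_rack below 0.007 m and x of vial2 in the frame of vial_rack between -0.0495 and 0.0495 m and y of vial2 in the frame of vial_rack between -0.0745 and 0.0745 m and x of dish in the frame of germ_tray between -0.061 and 0.061 m and y of dish in the frame of germ_tray between -0.086 and 0.086 m and z of dish in the frame of germ_tray below 0.008 m and horizontal distance between vial1 and vial2 above 0.0295 m); the robot touches nothing.
It fails at once if a sample is tipped more than 0.6 rad (34 degrees) from upright (angle between any of tin1, tin2, vial1, vial2, dish's own z axis and vertical above 0.6 rad).
It fails at once if a sample is dropped: falls free, touching nothing, at more than 0.6 m/s (a drop of about 2 cm) ((contact force between tin1 and anything else below 0.01 N and linear speed of tin1 above 0.6 m/s) or (contact force between tin2 and anything else below 0.01 N and linear speed of tin2 above 0.6 m/s) or (contact force between vial1 and anything else below 0.01 N and linear speed of vial1 above 0.6 m/s) or (contact force between vial2 and anything else below 0.01 N and linear speed of vial2 above 0.6 m/s) or (contact force between dish and anything else below 0.01 N and linear speed of dish above 0.6 m/s)).
It fails at once if the yellow pan or the beaker is moved more than 20 mm from where it stood (distance of any of pan, beaker from where it was at the start of the episode above 0.02 m).
It also fails if it takes over 112 s, if anything falls off the work surface, if the arm or the gripper's body presses on something with over 40 N, if the wrist force passes 120 N, or if a joint passes its speed limit or range.

## Robot

A 6-joint arm with a two-finger parallel gripper is mounted at the origin on the work surface. World frame = base frame: x ahead of the robot, y to its left, z up, the work surface at z = 0. Lengths are in m, angles in degrees, forces in N, time in s.
With the tool pointing down it reaches from about 0.375 to 0.9 m from the base axis. Payload 3.1 kg.
Tool frame: the origin (TCP) lies on the centre line of the jaws, within the pads' length; the fingertips stand 22 mm ahead of it and the grasp point (between the pads) lies 3 mm ahead of it; z points along the fingers, y is the line along which they close (so a half turn about z gives the same grasp; the last joint's range is limited). The gripper opens to 87 mm and grips with 3 to 60 N. Pads are 19 mm wide; open, the fingers measure 117 mm over their backs; the gripper's body (75 mm by 190 mm) begins 51 mm behind the grasp point.
Start: joints at [-83.967, 30.224, 82.088, -0, 67.689, -10.227], TCP at [0.175, -0.6, 0.245] pointing down, gripper open.
Joint ranges: [-176.69, 176.69], [-43.24, 126.21], [12.49, 139.97], [-82, 262], [0, 151.66], [-163.58, 163.58]. Speed limits (degrees/s): [159.86, 159.86, 180, 180, 180, 180].

## Interface

Orientations are given as a 3x3 rotation matrix whose columns are the frame's x, y, z axes.
In Python, from rig import * gives the robot as it stands.
- The arm moves only by the shell command python3 -m jog 'ROWS'. ROWS is text: rows parted by semicolons, each of 7 numbers parted by spaces: the shift along the tool's x, y, z in mm, then the turn, a rotation vector about the tool's x, y, z in rad, then the finger opening in mm, from 0 to 87. In form: tx ty tz ax ay az fingers; .... A call has 1 to 12 rows; each row shifts and turns the commanded pose from where the row before left it, along the tool's axes as they then stand; what a row does not reach is not made up. A row lasts 1/8 s, in which the tool goes at most 62.5 mm and 10.7 degrees, less where a joint would pass 70% of its speed; a pose out of reach is approached as far as the arm can. A call with a gripper value outside its range is refused whole. The fingers move at their own pace and stop on an object; the grip force is fixed at half the most. Time passes only in rows, so rows that do not move let the fingers close. It gives the time, the measured TCP pose, the force, the opening and the grip force at its end, in the units of the state.
- read_state(): the state, without advancing time (a new reading comes with each control period).
- capture(name): name is "scene" or "side" or "wrist"; returns a dict with "color" (420x560x3 uint8, red, green, blue), "camera_matrix" (3x3 intrinsics, pixels), "R" (3x3) and "t" (3): a world point X has camera coordinates R X + t. Camera axes: x right, y down, z forward; pixel columns grow to the right and rows downward; lengths in m; the calibration is good to about 2 mm. The wrist camera is an equidistant fisheye: a pixel r from the principal point sees the ray r / f radians off the axis. A picture is of the moment at which its call begins. There is no depth.
- hand_in(): hands the job in; it is judged then, once.
Trained networks look in the newest picture that a camera, given by its name, has taken for a name from the list of things; names that differ only in an ending like _2 or _b are one class to them, and where a whole thing is asked for, a point or a joint stands for the part that bears it (a point fixed in the world has none). Each returns a list of dicts, best first, with "conf" (0 to 1); they miss things now and then, are a little off and sometimes report something else, mostly with a low value. They report only what shows in the picture. A call takes as long as a camera call. They do not tell look-alikes from the thing itself.
- find_in(camera, target): "at" ([x, y, z] in m, in world coordinates, good to about 4 mm: the middle of the surface that is visible of it).
- trace(camera, target): "pixels" (420x560 bool, what is visible of it).
- place_of(camera, target): "at" ([x, y, z] in m, in world coordinates, good to about 4 mm: a listed point, or the origin of a listed thing).
The state is a dict: "time_s": time; "joint_positions": joint angles; "qvel": joint speeds; "tau": joint torques, N m; "position": TCP position; "tcp_rot": TCP orientation; "force": force on the tool from outside, world axes, zero at the start; "moment": the same for the moment, N m; "opening": opening from 0.0 (shut) to 1.0 (fully open); "grasp_force": force on a finger pad.
Only numpy, scipy, OpenCV 4.12 (cv2) and the standard library are available. Lean on these libraries where they do the work, as an engineer would, in place of code of your own. Each camera call takes 0.05 s, during which the arm holds its last target. There are 200 camera calls.

## Working session

There is one attempt and no reset: what is moved stays moved. The work goes in short steps, Python scripts to look and compute and a shell command to move; the robot and the scene stay as the last step left them, time stands still between calls to the robot, and variables do not carry over. Pictures are saved under pics/ and viewed, at most 14 in all, crops included, and the job is handed in when it is done.

```bash
mkdir -p pics && cat > h.py <<'E'
from rig import *
import numpy as np, cv2
def snap(cam,name):
    c=capture(cam); cv2.imwrite(f'pics/{name}.png',c['color'][:,:,::-1]); return c
E
python3 - <<'E'
from h import *
for cam in ('scene','side'):
    c=snap(cam,cam+'0')
    K=c['camera_matrix'];R=c['R'];t=c['t'];print(cam,'campos',np.round(-R.T@t,3))
    for n in ['tin1','vial1','dish','oven_tray','vial_rack','germ_tray','pan','beaker']:
        for d in place_of(cam,n):
            p=np.array(d['at']);q=K@(R@p+t);print(n,np.round(p,3),round(d['conf'],2),np.round(q[:2]/q[2]))
s=read_state();print(s['time_s'],s['position'],np.round(s['tcp_rot'],3).tolist())
E
```

```text
scene campos [ 1.393 -0.145  0.984]
tin1 [ 0.426  0.146 -0.002] 0.7 [276. 193.]
tin1 [ 0.365 -0.275 -0.002] 0.64 [140. 205.]
tin1 [0.332 0.079 0.002] 0.56 [249. 177.]
tin1 [0.331 0.197 0.   ] 0.53 [283. 170.]
vial1 [ 0.447 -0.011  0.003] 0.44 [229. 206.]
vial1 [0.357 0.294 0.   ] 0.43 [313. 170.]
dish [ 0.418 -0.124 -0.001] 0.5 [192. 207.]
oven_tray [0.584 0.587 0.004] 0.73 [424. 199.]
oven_tray [ 0.562  0.306 -0.004] 0.58 [338. 213.]
vial_rack [ 0.63   0.007 -0.003] 0.97 [250. 251.]
germ_tray [ 0.565 -0.299  0.004] 0.79 [137. 255.]
pan [ 0.736 -0.269  0.001] 0.97 [154. 305.]
beaker [ 0.732  0.245 -0.001] 0.72 [341. 260.]
side campos [0.046 0.766 1.06 ]
tin1 [0.332 0.199 0.001] 0.92 [333. 265.]
tin1 [ 0.337  0.081 -0.001] 0.83 [358. 232.]
tin1 [ 0.359 -0.272  0.   ] 0.8 [420. 145.]
tin1 [0.428 0.142 0.003] 0.73 [314. 228.]
vial1 [ 0.352  0.295 -0.002] 0.79 [302. 290.]
vial1 [ 0.451 -0.012  0.003] 0.74 [341. 186.]
dish [ 0.417 -0.121 -0.005] 0.56 [374. 169.]
oven_tray [ 0.56   0.303 -0.002] 0.88 [230. 245.]
oven_tray [ 0.587  0.586 -0.003] 0.61 [135. 326.]
vial_rack [ 0.629  0.005 -0.003] 0.69 [283. 160.]
germ_tray [ 0.569 -0.302 -0.002] 0.82 [362. 108.]
pan [ 0.732 -0.269  0.003] 0.82 [311.  90.]
0.9 [ 0.17503589 -0.59997113  0.24455705] [[0.96, 0.28, -0.0], [0.28, -0.96, -0.0], [-0.0, 0.0, -1.0]]
```

```bash
python3 - <<'E'
import cv2
a=cv2.imread('pics/scene0.png');b=cv2.imread('pics/side0.png')
cv2.imwrite('pics/s1.png',cv2.resize(a[140:340,80:460],(800,421),interpolation=cv2.INTER_CUBIC))
cv2.imwrite('pics/s2.png',cv2.resize(b[80:380,80:480],(800,600),interpolation=cv2.INTER_CUBIC))
E
```

```text
(no output)
```

View pics/s1.png

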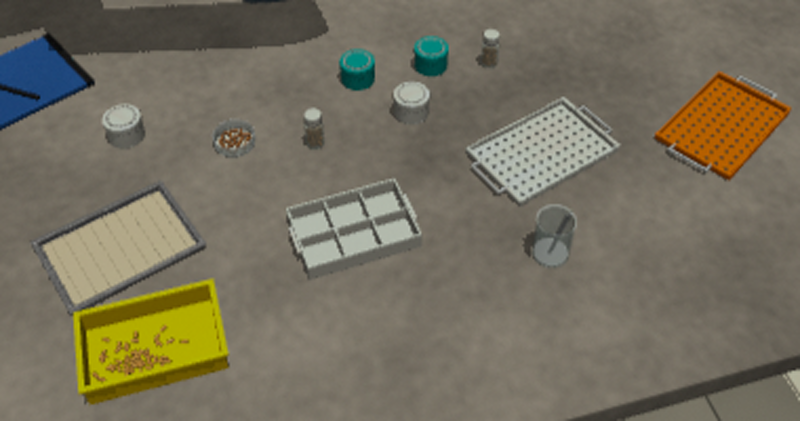

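View pics/s2.png

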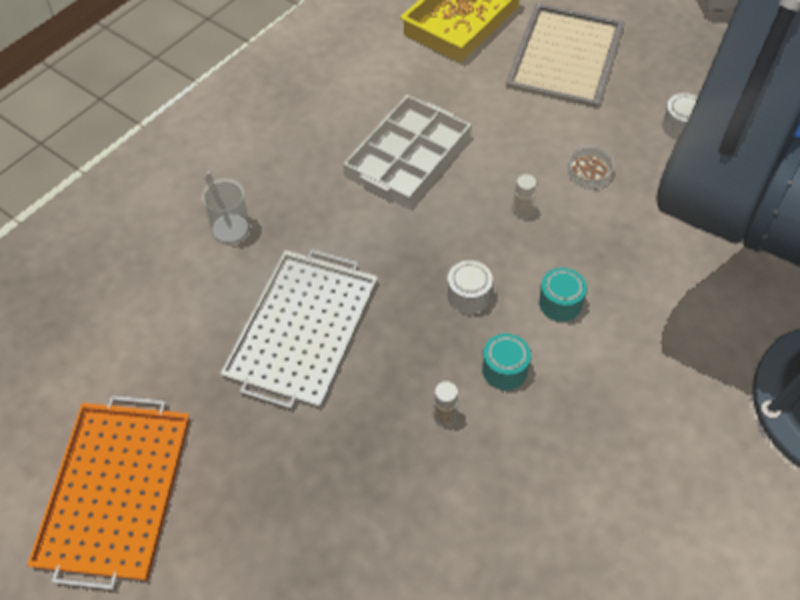

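Candidates (scene px):
- **Tins:** aluminium at (276,193) and (140,205). Turquoise look-alikes at (249,177) and (283,170), to be left alone.
- **Trays:** aluminium at (338,213) is the target. The orange one at (424,199) is a look-alike.
- **One of each kind:** vials at (229,206) and (313,170), dish at (192,207), rack at (250,251), germination tray at (137,255).
- **Bystanders:** pan at (154,305), beaker at (341,260).

Next I'll get the tray yaws and a close crop of the tins.

```bash
python3 - <<'E'
from h import *
def back(c,uv,z):
    K=c['camera_matrix'];R=c['R'];o=-R.T@c['t']
    d=np.c_[uv,np.ones(len(uv))]@np.linalg.inv(K).T@R
    return (o+d*((z-o[2])/d[:,2])[:,None])[:,:2]
for cam in('scene','side'):
    c=capture(cam)
    for n,z in(('oven_tray',.01),('vial_rack',.022),('germ_tray',.009)):
        for d in trace(cam,n)[:2]:
            v,u=np.nonzero(d['pixels'])
            p=back(c,np.c_[u,v],z).astype(np.float32)
            r=cv2.minAreaRect(p*1000);print(cam,n,round(d['conf'],2),np.round(r[0]),np.round(r[1]),round(r[2],1))
    if cam=='scene':
        a=c['color'][:,:,::-1];cv2.imwrite('pics/c1.png',cv2.resize(a[150:230,110:330],(800,291),interpolation=cv2.INTER_CUBIC))
E
```

```text
scene oven_tray 0.72 [ 569. -300.] [145. 187.] 19.6
scene oven_tray 0.64 [586. 584.] [129. 214.] 31.9
scene vial_rack 0.76 [634.   2.] [127. 167.] 4.8
scene germ_tray 0.8 [ 568. -300.] [144. 190.] 19.7
side oven_tray 0.7 [558. 301.] [129. 219.] 18.6
side oven_tray 0.67 [583. 582.] [130. 217.] 30.4
side vial_rack 0.98 [625.   5.] [117. 173.] 4.8
side germ_tray 0.72 [359. 283.] [25. 59.] 36.0
side germ_tray 0.65 [ 566. -298.] [137. 194.] 19.9
```

View pics/c1.png

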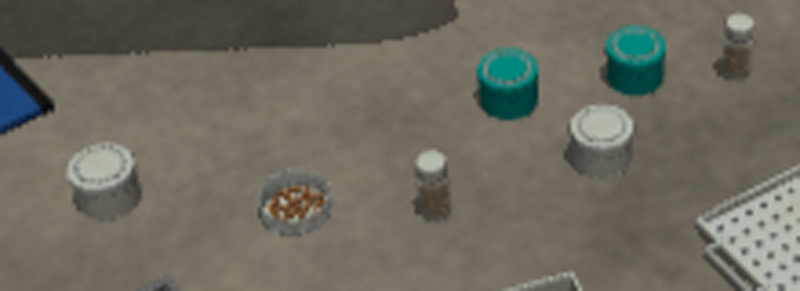

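```bash
python3 -m jog '31 90 0 0 0 0.142 87; 0 0 0 0 0 0.142 87'; python3 -c "
from h import *
s=read_state();print(s['position'],np.round(s['tcp_rot'],3).tolist(),s['joint_positions'])"
```

```text
time_s: 1.55
position: [0.2129, -0.6538, 0.2438]
tcp_rot: [[1.0, -0.004, 0.001], [-0.004, -1.0, -0.003], [0.001, 0.003, -1.0]]
force: [-0.3, 1.1, -0.1]
opening: 1.002
grasp_force: 0.0
[ 0.2129059  -0.65377541  0.24381778] [[1.0, -0.004, 0.001], [-0.004, -1.0, -0.003], [0.001, 0.003, -1.0]] [-8.12671731e+01  3.52027568e+01  7.24292070e+01  3.75408652e-02
  7.22026521e+01  8.92943329e+00]
```

The crop shows the two aluminium tins at (105,180) and (600,140), clearly distinct from the turquoise ones at (510,85) and (635,60). First pick is the tin at (0.362, -0.273).

```bash
python3 -m jog '18 -47 0 0 0 0 87; 18 -47 0 0 0 0 87; 18 -47 0 0 0 0 87; 18 -47 10 0 0 0 87; 18 -48 20 0 0 0 87; 19 -48 20 0 0 0 87; 20 -48 30 0 0 0 87; 20 -48 30 0 0 0 87; 0 0 0 0 0 0 87; 0 0 0 0 0 0 87'; python3 - <<'E'
from h import *
snap('wrist','w1')
for n in('tin1','dish','germ_tray'):
    print(n,[(np.round(d['at'],3).tolist(),round(d['conf'],2)) for d in place_of('wrist',n)])
E
```

```text
time_s: 2.8
position: [0.3609, -0.2719, 0.1349]
tcp_rot: [[1.0, 0.001, 0.001], [0.001, -1.0, -0.002], [0.001, 0.002, -1.0]]
force: [-0.1, -0.4, 0.2]
opening: 1.0
grasp_force: 0.0
tin1 [([0.362, -0.278, -0.003], 0.64)]
dish [([0.416, -0.123, -0.001], 0.57)]
germ_tray []
```

View pics/w1.png

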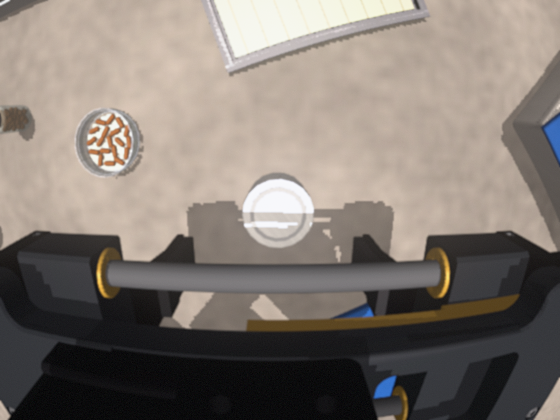

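The wrist view shows the aluminium tin centred between the fingers at (278,212), and the dish at (108,142). I'll descend, grip and lift.

```bash
python3 -m jog '1 1 40 0 0 0 87; 0 1 35 0 0 0 87; 0 0 18 0 0 0 87; 0 0 6 0 0 0 87; 0 0 0 0 0 0 40; 0 0 0 0 0 0 40; 0 0 0 0 0 0 40; 0 0 0 0 0 0 40; 0 0 0 0 0 0 40; 0 0 0 0 0 0 40' && python3 -m jog '0 0 0 0 0 0 40; 0 0 -10 0 0 0 40; 0 0 -30 0 0 0 40; 0 0 -30 0 0 0 40; 0 0 -20 0 0 0 40; 0 0 0 0 0 0 40'
```

```text
time_s: 4.25
position: [0.3615, -0.2734, 0.036]
tcp_rot: [[1.0, 0.0, 0.001], [0.0, -1.0, -0.001], [0.001, 0.001, -1.0]]
force: [-0.6, -1.1, 6.1]
opening: 0.621
grasp_force: 30.0
time_s: 5.0
position: [0.3617, -0.2735, 0.127]
tcp_rot: [[1.0, -0.0, 0.002], [-0.0, -1.0, -0.003], [0.002, 0.003, -1.0]]
force: [0.4, -0.0, -0.5]
opening: 0.614
grasp_force: 30.0
```

```bash
python3 -m jog '8 -20 0 0 0 0 40; 16 -40 0 0 0 0 40; 20 -50 0 0 0 0 40; 20 -50 0 0 0 0 40; 20 -50 0 0 0 0 40; 20 -50 0 0 0 0 40; 20 -50 0 0 0 0 40; 20 -50 0 0 0 0 40; 20 -50 0 0 0 0 40; 20 -50 0 0 0 0 40; 16 -46 0 0 0 0 40; 12 -30 0 0 0 0 40' && python3 -m jog '0 0 0 0 0 0 40; 0 0 0 0 0 0 40' && python3 - <<'E'
from h import *
snap('wrist','w2');
for cam in('wrist','scene'):
    if cam=='scene':capture(cam)
    for n in('tin1','oven_tray'):
        print(cam,n,[(np.round(d['at'],3).tolist(),round(d['conf'],2)) for d in place_of(cam,n)])
E
```

```text
time_s: 6.5
position: [0.5727, 0.2651, 0.1238]
tcp_rot: [[1.0, 0.002, -0.002], [0.002, -1.0, -0.0], [-0.002, 0.0, -1.0]]
force: [-0.6, -0.2, -0.2]
opening: 0.622
grasp_force: 30.0
time_s: 6.75
position: [0.5719, 0.2622, 0.1242]
tcp_rot: [[1.0, -0.0, -0.003], [-0.0, -1.0, -0.001], [-0.003, 0.001, -1.0]]
force: [0.0, 0.1, -0.3]
opening: 0.618
grasp_force: 30.0
wrist tin1 [([0.571, 0.258, 0.085], 0.7)]
wrist oven_tray [([0.562, 0.303, -0.001], 0.73)]
scene tin1 [([0.426, 0.146, -0.004], 0.74), ([0.333, 0.081, 0.003], 0.72), ([0.329, 0.199, 0.001], 0.72), ([0.573, 0.258, 0.087], 0.54), ([0.733, -0.271, -0.003], 0.43)]
scene oven_tray [([0.586, 0.584, 0.003], 0.93), ([0.561, 0.308, -0.002], 0.88)]
```

View pics/w2.png

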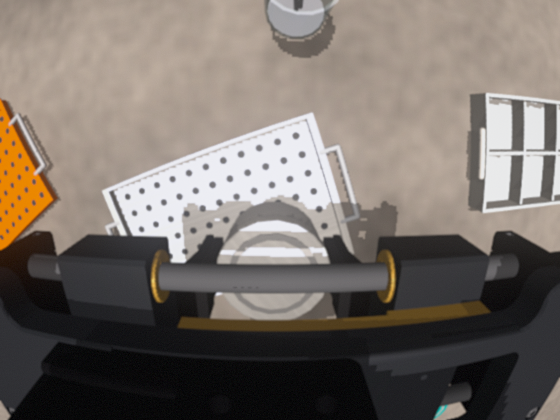

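The tin hangs upright over the right half of the aluminium tray, whose centre is near (215,190), and the orange tray is far left. Lowering it.

```bash
python3 -m jog '2 0 30 0 0 0 40; 0 0 30 0 0 0 40; 0 0 15 0 0 0 40; 0 0 6 0 0 0 40; 0 0 2 0 0 0 40; 0 0 1 0 0 0 40; 0 0 0 0 0 0 40' && python3 -m jog '0 0 0 0 0 0 62; 0 0 0 0 0 0 65; 0 0 0 0 0 0 65; 0 0 -20 0 0 0 65; 0 0 -40 0 0 0 65; 0 0 -40 0 0 0 87'
```

```text
time_s: 7.92
position: [0.5758, 0.2631, 0.0423]
tcp_rot: [[1.0, -0.0, 0.001], [-0.0, -1.0, 0.0], [0.001, -0.0, -1.0]]
force: [0.0, -0.7, -1.4]
opening: 0.616
grasp_force: 30.0
time_s: 8.68
position: [0.5754, 0.263, 0.1437]
tcp_rot: [[1.0, -0.0, 0.001], [-0.0, -1.0, 0.0], [0.001, -0.0, -1.0]]
force: [0.8, 1.0, 0.2]
opening: 0.797
grasp_force: 0.0
```

```bash
python3 -m jog '-38 30 0 0 0 0 87; -38 30 0 0 0 0 87; -38 30 0 0 0 0 87; -34 28 10 0 0 0 87; 0 0 0 0 0 0 87' && python3 - <<'E'
from h import *
for cam in('wrist','side'):
    capture(cam)
    for n in('tin1','vial1'):
        print(cam,n,[(np.round(d['at'],3).tolist(),round(d['conf'],2)) for d in place_of(cam,n)])
E
```

```text
time_s: 9.3
position: [0.4234, 0.1437, 0.1321]
tcp_rot: [[1.0, -0.002, -0.005], [-0.002, -1.0, -0.0], [-0.005, 0.0, -1.0]]
force: [0.2, -0.6, 0.1]
opening: 1.0
grasp_force: 0.0
wrist tin1 [([0.328, 0.077, 0.001], 0.76), ([0.428, 0.14, 0.0], 0.72), ([0.337, 0.2, -0.001], 0.66), ([0.575, 0.261, 0.002], 0.58)]
wrist vial1 [([0.452, -0.012, 0.0], 0.68)]
side tin1 [([0.576, 0.267, 0.003], 0.92), ([0.43, 0.14, 0.002], 0.6), ([0.336, 0.08, 0.0], 0.6), ([0.332, 0.198, -0.0], 0.58)]
side vial1 [([0.452, -0.011, 0.001], 0.58), ([0.417, -0.123, 0.001], 0.54), ([0.355, 0.293, -0.002], 0.49)]
```

Tin 1 is in place. Now grasp tin 2 at (0.428, 0.142).

```bash
python3 -m jog '3 1 40 0 0 0 87; 0 1 35 0 0 0 87; 0 0 16 0 0 0 87; 0 0 5 0 0 0 87; 0 0 0 0 0 0 40; 0 0 0 0 0 0 40; 0 0 0 0 0 0 40; 0 0 0 0 0 0 40; 0 0 0 0 0 0 40; 0 0 0 0 0 0 40' && python3 -m jog '0 0 0 0 0 0 40; 0 0 -10 0 0 0 40; 0 0 -30 0 0 0 40; 0 0 -30 0 0 0 40; 0 0 -20 0 0 0 40; 0 0 0 0 0 0 40'
```

```text
time_s: 10.85
position: [0.4306, 0.1429, 0.036]
tcp_rot: [[1.0, -0.0, 0.001], [-0.0, -1.0, 0.0], [0.001, -0.0, -1.0]]
force: [-0.7, 0.6, 6.3]
opening: 0.617
grasp_force: 30.0
time_s: 11.6
position: [0.4311, 0.1431, 0.127]
tcp_rot: [[1.0, -0.0, 0.004], [-0.0, -1.0, 0.0], [0.004, -0.0, -1.0]]
force: [0.3, 0.2, -0.1]
opening: 0.618
grasp_force: 30.0
```

```bash
python3 -m jog '12 -20 0 0 0 0 40; 22 -40 0 0 0 0 40; 27 -45 0 0 0 0 40; 27 -45 0 0 0 0 40; 18 -33 0 0 0 0 40; 9 -18 0 0 0 0 40; 0 0 0 0 0 0 40' && python3 -m jog '0 0 30 0 0 0 40; 0 0 30 0 0 0 40; 0 0 15 0 0 0 40; 0 0 5 0 0 0 40; 0 0 0 0 0 0 40; 0 0 0 0 0 0 40'
```

```text
time_s: 12.48
position: [0.5449, 0.3448, 0.1239]
tcp_rot: [[1.0, 0.001, -0.001], [0.001, -1.0, -0.001], [-0.001, 0.001, -1.0]]
force: [0.1, 0.2, -1.1]
opening: 0.613
grasp_force: 30.0
time_s: 13.22
position: [0.5461, 0.3442, 0.0467]
tcp_rot: [[1.0, -0.0, 0.002], [-0.0, -1.0, 0.001], [0.002, -0.001, -1.0]]
force: [0.7, 0.6, -1.3]
opening: 0.621
grasp_force: 30.0
```

```bash
python3 -m jog '0 0 5 0 0 0 40; 0 0 2 0 0 0 40; 0 0 0 0 0 0 40; 0 0 0 0 0 0 40; 0 0 0 0 0 0 62; 0 0 0 0 0 0 65; 0 0 0 0 0 0 65; 0 0 -20 0 0 0 65; 0 0 -40 0 0 0 65; 0 0 -40 0 0 0 60' && python3 -m jog '-40 10 0 0 0 0 60; -40 10 0 0 0 0 60; -40 10 0 0 0 0 60; -40 10 0 0 0 0 60; -31 10 0 0 0 0 60; 0 0 0 0 0 0 60; 0 0 0 0 0 0 60' && python3 - <<'E'
from h import *
for cam in('wrist','side'):
    snap(cam,cam+'3')
    for n in('tin1','vial1'):
        print(cam,n,[(np.round(d['at'],3).tolist(),round(d['conf'],2)) for d in place_of(cam,n)])
E
```

```text
time_s: 14.48
position: [0.5455, 0.344, 0.1406]
tcp_rot: [[1.0, -0.0, 0.001], [-0.0, -1.0, 0.0], [0.001, -0.0, -1.0]]
force: [0.4, -1.7, 0.8]
opening: 0.713
grasp_force: 0.0
time_s: 15.35
position: [0.3564, 0.2949, 0.1396]
tcp_rot: [[1.0, -0.0, 0.004], [-0.0, -1.0, 0.002], [0.004, -0.002, -1.0]]
force: [0.8, -0.1, -0.2]
opening: 0.686
grasp_force: 0.0
wrist tin1 [([0.328, 0.079, -0.002], 0.92), ([0.354, 0.292, -0.004], 0.73), ([0.338, 0.198, 0.002], 0.64)]
wrist vial1 [([0.353, 0.294, -0.004], 0.91), ([0.452, -0.012, 0.001], 0.63)]
side tin1 [([0.333, 0.199, -0.002], 0.98), ([0.336, 0.083, -0.0], 0.87), ([0.571, 0.266, 0.0], 0.63), ([0.542, 0.345, 0.006], 0.59)]
side vial1 [([0.354, 0.295, -0.001], 0.55)]
```

View pics/wrist3.png

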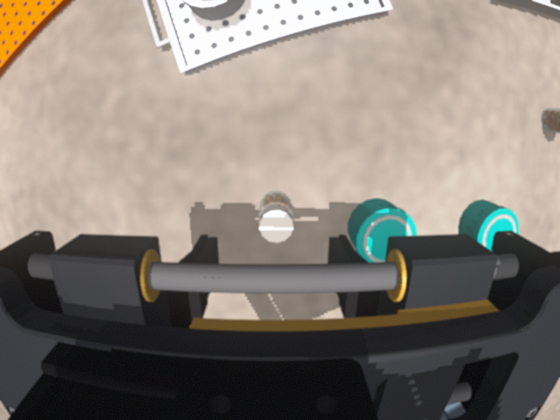

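The vial cap at (277,220) is centred between the fingers, and the turquoise tin at (385,230) lies outside them. Descending.

```bash
python3 -m jog '-2 0 40 0 0 0 60; 0 0 30 0 0 0 60; 0 0 14 0 0 0 60; 0 0 5 0 0 0 60; 0 0 0 0 0 0 15; 0 0 0 0 0 0 15; 0 0 0 0 0 0 15; 0 0 0 0 0 0 15; 0 0 0 0 0 0 15; 0 0 0 0 0 0 15' && python3 -m jog '0 0 0 0 0 0 15; 0 0 -10 0 0 0 15; 0 0 -30 0 0 0 15; 0 0 -30 0 0 0 15; 0 0 -20 0 0 0 15; 0 0 0 0 0 0 15'
```

```text
time_s: 16.9
position: [0.3525, 0.2941, 0.0499]
tcp_rot: [[1.0, -0.0, 0.001], [-0.0, -1.0, 0.0], [0.001, -0.0, -1.0]]
force: [-0.4, -0.5, 5.3]
opening: 0.313
grasp_force: 30.0
time_s: 17.65
position: [0.353, 0.2944, 0.141]
tcp_rot: [[1.0, -0.0, 0.003], [-0.0, -1.0, 0.002], [0.003, -0.002, -1.0]]
force: [0.3, -0.3, -0.6]
opening: 0.315
grasp_force: 30.0
```

```bash
python3 -m jog '14 14 0 0 0 0 15; 30 30 0 0 0 0 15; 40 40 0 0 0 0 15; 40 40 0 0 0 0 15; 40 40 0 0 0 0 15; 40 38 0 0 0 0 15; 28 25 0 0 0 0 15; 15 14 0 0 0 0 15; 0 0 0 0 0 0 15; 0 0 0 0 0 0 15' && python3 - <<'E'
from h import *
c=snap('wrist','w4')
for cam in('wrist','scene'):
    capture(cam)
    for n in('vial1','vial_rack'):
        print(cam,n,[(np.round(d['at'],3).tolist(),round(d['conf'],2)) for d in place_of(cam,n)])
E
```

```text
time_s: 18.9
position: [0.5973, 0.0542, 0.1389]
tcp_rot: [[1.0, 0.001, -0.003], [0.001, -1.0, 0.001], [-0.003, -0.001, -1.0]]
force: [0.3, 0.1, -0.3]
opening: 0.31
grasp_force: 30.0
wrist vial1 [([0.599, 0.057, 0.088], 0.74)]
wrist vial_rack [([0.629, 0.0, -0.003], 0.78)]
scene vial1 [([0.6, 0.055, 0.091], 0.76), ([0.45, -0.015, 0.0], 0.47)]
scene vial_rack [([0.631, 0.004, -0.004], 0.72)]
```

View pics/w4.png

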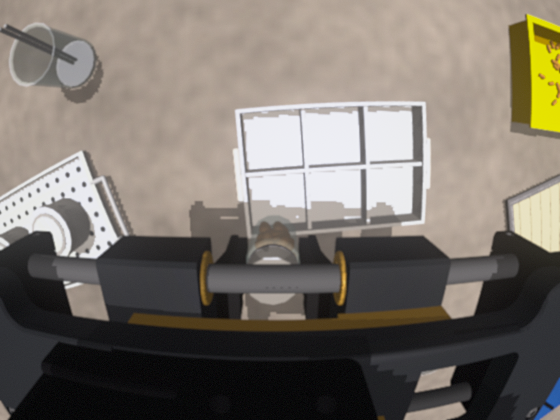

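The vial hangs in front of and above the rack's near-left cell, around (277,203). Centring it and lowering.

```bash
python3 -m jog '3 2 25 0 0 0 15; 0 0 30 0 0 0 15; 0 0 15 0 0 0 15; 0 0 8 0 0 0 15; 0 0 4 0 0 0 15; 0 0 0 0 0 0 15; 0 0 0 0 0 0 15'
```

```text
time_s: 20.12
position: [0.6028, 0.0509, 0.0583]
tcp_rot: [[1.0, -0.0, 0.001], [-0.0, -1.0, -0.0], [0.001, 0.0, -1.0]]
force: [0.6, -0.3, -0.7]
opening: 0.312
grasp_force: 30.0
```

```bash
python3 -m jog '0 0 3 0 0 0 15; 0 0 2 0 0 0 15; 0 0 0 0 0 0 15; 0 0 0 0 0 0 15; 0 0 0 0 0 0 32; 0 0 0 0 0 0 45; 0 0 0 0 0 0 60; 0 0 -20 0 0 0 60; 0 0 -40 0 0 0 60; 0 0 -40 0 0 0 60' && python3 -m jog '-38 16 0 0 0 0 60; -38 16 0 0 0 0 60; -38 16 0 0 0 0 60; -37 15 0 0 0 0 60; 0 0 0 0 0 0 60; 0 0 0 0 0 0 60' && python3 - <<'E'
from h import *
for cam in('wrist','scene','side'):
    snap(cam,cam+'5')
    for n in('vial1','dish'):
        print(cam,n,[(np.round(d['at'],3).tolist(),round(d['conf'],2)) for d in place_of(cam,n)])
E
```

```text
time_s: 21.38
position: [0.6018, 0.0509, 0.153]
tcp_rot: [[1.0, -0.0, -0.001], [-0.0, -1.0, 0.0], [-0.001, -0.0, -1.0]]
force: [0.7, 0.1, 0.6]
opening: 0.686
grasp_force: 0.0
time_s: 22.12
position: [0.4524, -0.0123, 0.1528]
tcp_rot: [[1.0, -0.001, 0.002], [-0.001, -1.0, -0.0], [0.002, 0.0, -1.0]]
force: [0.8, 0.6, -0.4]
opening: 0.688
grasp_force: 0.0
wrist vial1 [([0.453, -0.017, 0.001], 0.92), ([0.606, 0.05, 0.004], 0.89), ([0.561, 0.298, 0.0], 0.58)]
wrist dish [([0.418, -0.126, -0.001], 0.94)]
scene vial1 [([0.449, -0.01, -0.001], 0.73), ([0.604, 0.049, 0.002], 0.7)]
scene dish [([0.42, -0.125, -0.002], 0.5)]
side vial1 [([0.604, 0.052, 0.003], 0.73), ([0.454, -0.014, -0.003], 0.47), ([0.543, 0.343, 0.005], 0.38)]
side dish [([0.419, -0.122, -0.003], 0.94)]
```

View pics/wrist5.png

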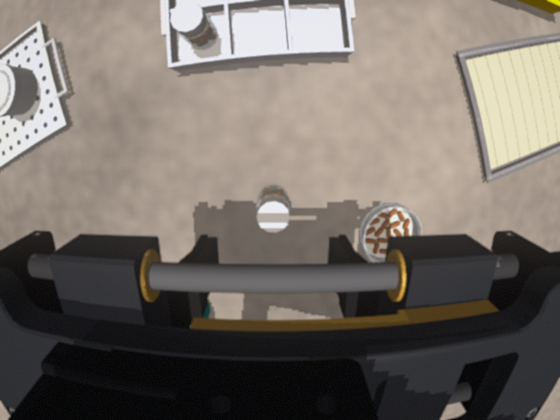

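The first vial stands in its cell at (195,28). The second is centred between the fingers at (273,210), and the dish at (390,230) lies outside them. Descend 102 mm and grip.

```bash
python3 -m jog '0 1 40 0 0 0 60; 0 0 40 0 0 0 60; 0 0 17 0 0 0 60; 0 0 5 0 0 0 60; 0 0 0 0 0 0 15; 0 0 0 0 0 0 15; 0 0 0 0 0 0 15; 0 0 0 0 0 0 15; 0 0 0 0 0 0 15; 0 0 0 0 0 0 15' && python3 -m jog '0 0 0 0 0 0 15; 0 0 -10 0 0 0 15; 0 0 -30 0 0 0 15; 0 0 -30 0 0 0 15; 0 0 -20 0 0 0 15; 0 0 0 0 0 0 15'
```

```text
time_s: 23.82
position: [0.4516, -0.0131, 0.0509]
tcp_rot: [[1.0, -0.0, 0.001], [-0.0, -1.0, -0.0], [0.001, 0.0, -1.0]]
force: [0.2, 0.1, 4.8]
opening: 0.311
grasp_force: 30.0
time_s: 24.58
position: [0.452, -0.0132, 0.142]
tcp_rot: [[1.0, -0.0, 0.003], [-0.0, -1.0, -0.001], [0.003, 0.001, -1.0]]
force: [0.1, -0.2, -0.6]
opening: 0.311
grasp_force: 30.0
```

```bash
python3 -m jog '15 4 0 0 0 0 15; 30 7 0 0 0 0 15; 40 9 0 0 0 0 15; 40 9 0 0 0 0 15; 22 5 0 0 0 0 15; 10 2 0 0 0 0 15; 0 0 0 0 0 0 15; 0 0 0 0 0 0 15' && python3 -m jog '0 0 25 0 0 0 15; 0 0 30 0 0 0 15; 0 0 15 0 0 0 15; 0 0 8 0 0 0 15; 0 0 4 0 0 0 15; 0 0 0 0 0 0 15; 0 0 0 0 0 0 15'
```

```text
time_s: 25.58
position: [0.6068, -0.0486, 0.1399]
tcp_rot: [[1.0, -0.0, -0.003], [-0.0, -1.0, 0.001], [-0.003, -0.001, -1.0]]
force: [-0.3, 0.6, -0.7]
opening: 0.312
grasp_force: 30.0
time_s: 26.45
position: [0.6088, -0.0492, 0.0593]
tcp_rot: [[1.0, -0.0, 0.001], [-0.0, -1.0, -0.0], [0.001, 0.0, -1.0]]
force: [-0.5, 0.0, 0.1]
opening: 0.308
grasp_force: 30.0
```

```bash
python3 -m jog '0 0 3 0 0 0 15; 0 0 2 0 0 0 15; 0 0 0 0 0 0 15; 0 0 0 0 0 0 15; 0 0 0 0 0 0 32; 0 0 0 0 0 0 45; 0 0 0 0 0 0 60; 0 0 -20 0 0 0 60; 0 0 -40 0 0 0 60; 0 0 -40 0 0 0 87' && python3 -m jog '-40 15 0 0 0 0 87; -40 15 0 0 0 0 87; -40 15 0 0 0 0 87; -40 15 15 0 0 0 87; -30 15 15 0 0 0 87; 0 0 0 0 0 0 87; 0 0 0 0 0 0 87' && python3 - <<'E'
from h import *
for cam in('wrist','scene','side'):
    snap(cam,cam+'6')
    for n in('vial1','dish','germ_tray'):
        print(cam,n,[(np.round(d['at'],3).tolist(),round(d['conf'],2)) for d in place_of(cam,n)])
E
```

```text
time_s: 27.7
position: [0.6078, -0.049, 0.1539]
tcp_rot: [[1.0, -0.0, -0.001], [-0.0, -1.0, 0.0], [-0.001, -0.0, -1.0]]
force: [0.5, 0.1, -0.8]
opening: 0.736
grasp_force: 0.0
time_s: 28.58
position: [0.4196, -0.1246, 0.1239]
tcp_rot: [[1.0, -0.001, 0.002], [-0.001, -1.0, -0.001], [0.002, 0.001, -1.0]]
force: [0.7, 0.1, -0.5]
opening: 0.996
grasp_force: 0.0
wrist vial1 [([0.603, 0.05, 0.002], 0.93)]
wrist dish [([0.417, -0.125, -0.0], 0.8)]
wrist germ_tray [([0.57, -0.301, 0.001], 0.82)]
scene vial1 [([0.605, -0.048, 0.003], 0.62), ([0.565, -0.299, 0.0], 0.6), ([0.605, 0.049, 0.002], 0.55)]
scene dish [([0.421, -0.125, -0.002], 0.54)]
scene germ_tray [([0.564, -0.297, -0.0], 0.84)]
side vial1 [([0.605, 0.048, 0.001], 0.77), ([0.61, -0.048, 0.004], 0.68)]
side dish [([0.419, -0.122, -0.002], 0.82)]
side germ_tray [([0.567, -0.304, 0.003], 0.88)]
```

View pics/wrist6.png

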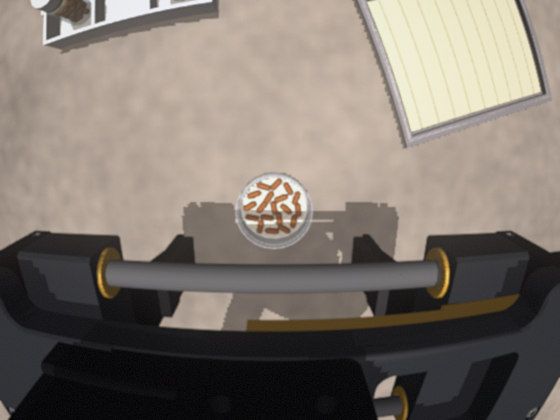

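The dish at (275,210) is centred between the fingers. Lower to TCP z of about 0.027 and grip.

```bash
python3 -m jog '0 0 40 0 0 0 87; 0 0 35 0 0 0 87; 0 0 16 0 0 0 87; 0 0 5 0 0 0 87; 0 0 0 0 0 0 45; 0 0 0 0 0 0 45; 0 0 0 0 0 0 45; 0 0 0 0 0 0 45; 0 0 0 0 0 0 45; 0 0 0 0 0 0 45' && python3 -m jog '0 0 0 0 0 0 45; 0 0 -10 0 0 0 45; 0 0 -25 0 0 0 45; 0 0 -30 0 0 0 45; 0 0 -20 0 0 0 45; 0 0 0 0 0 0 45'
```

```text
time_s: 30.42
position: [0.4186, -0.1243, 0.0281]
tcp_rot: [[1.0, -0.0, 0.001], [-0.0, -1.0, -0.001], [0.001, 0.001, -1.0]]
force: [-1.7, -0.1, 6.1]
opening: 0.678
grasp_force: 30.0
time_s: 31.18
position: [0.4189, -0.1244, 0.114]
tcp_rot: [[1.0, -0.0, 0.003], [-0.0, -1.0, -0.002], [0.003, 0.002, -1.0]]
force: [0.3, -1.1, -0.2]
opening: 0.68
grasp_force: 30.0
```

```bash
python3 -m jog '15 18 0 0 0 0 45; 28 33 0 0 0 0 45; 36 43 0 0 0 0 45; 36 43 0 0 0 0 45; 22 26 0 0 0 0 45; 11 13 0 0 0 0 45; 0 0 0 0 0 0 45; 0 0 0 0 0 0 45' && python3 -m jog '0 0 25 0 0 0 45; 0 0 25 0 0 0 45; 0 0 15 0 0 0 45; 0 0 8 0 0 0 45; 0 0 3 0 0 0 45; 0 0 0 0 0 0 45; 0 0 0 0 0 0 45'
```

```text
time_s: 32.17
position: [0.5648, -0.2987, 0.1113]
tcp_rot: [[1.0, -0.0, -0.003], [-0.0, -1.0, 0.002], [-0.003, -0.002, -1.0]]
force: [-0.0, -0.1, -0.8]
opening: 0.677
grasp_force: 30.0
time_s: 33.05
position: [0.5666, -0.3004, 0.0373]
tcp_rot: [[1.0, -0.0, 0.001], [-0.0, -1.0, -0.001], [0.001, 0.001, -1.0]]
force: [-0.2, -0.3, -0.1]
opening: 0.685
grasp_force: 30.0
```

```bash
python3 -m jog '0 0 3 0 0 0 45; 0 0 2 0 0 0 45; 0 0 0 0 0 0 45; 0 0 0 0 0 0 45; 0 0 0 0 0 0 62; 0 0 0 0 0 0 72; 0 0 0 0 0 0 80; 0 0 -20 0 0 0 80; 0 0 -40 0 0 0 80; 0 0 -40 0 0 0 80; 0 0 -40 0 0 0 80; 0 0 -40 0 0 0 80' && python3 -m jog '-40 0 -20 0 0 0 80; -40 0 0 0 0 0 80; -40 0 0 0 0 0 80; 0 0 0 0 0 0 80; 0 0 0 0 0 0 80; 0 0 0 0 0 0 80' && python3 - <<'E'
from h import *
for cam in('scene','side'):
    snap(cam,cam+'7')
    for n in('tin1','vial1','dish','pan','beaker'):
        print(cam,n,[(np.round(d['at'],3).tolist(),round(d['conf'],2)) for d in place_of(cam,n)])
a=cv2.imread('pics/scene7.png');b=cv2.imread('pics/side7.png')
cv2.imwrite('pics/s3.png',cv2.resize(a[140:340,80:460],(800,421),interpolation=cv2.INTER_CUBIC))
cv2.imwrite('pics/s4.png',cv2.resize(b[80:380,80:480],(800,600),interpolation=cv2.INTER_CUBIC))
E
```

```text
time_s: 34.55
position: [0.5662, -0.3001, 0.2144]
tcp_rot: [[1.0, -0.0, 0.001], [-0.0, -1.0, -0.001], [0.001, 0.001, -1.0]]
force: [1.0, -0.1, 0.3]
opening: 0.915
grasp_force: 0.0
time_s: 35.3
position: [0.4474, -0.3004, 0.232]
tcp_rot: [[1.0, 0.0, 0.001], [0.0, -1.0, -0.001], [0.001, 0.001, -1.0]]
force: [0.5, 1.3, 0.2]
opening: 0.917
grasp_force: 0.0
scene tin1 [([0.333, 0.082, -0.0], 0.68), ([0.331, 0.2, 0.002], 0.62), ([0.576, 0.265, 0.0], 0.6), ([0.54, 0.346, -0.002], 0.52)]
scene vial1 [([0.606, -0.051, 0.005], 0.7), ([0.602, 0.052, 0.004], 0.48)]
scene dish []
scene pan [([0.733, -0.268, -0.001], 0.68)]
scene beaker [([0.734, 0.243, 0.0], 0.69), ([0.538, 0.346, 0.001], 0.65)]
side tin1 [([0.33, 0.2, 0.0], 0.81), ([0.576, 0.269, 0.003], 0.75), ([0.333, 0.08, 0.001], 0.57)]
side vial1 [([0.568, -0.303, 0.001], 0.71), ([0.609, -0.05, 0.002], 0.7)]
side dish [([0.568, -0.298, 0.003], 0.71)]
side pan []
side beaker [([0.731, 0.241, 0.002], 0.86), ([0.631, 0.002, -0.005], 0.47)]
```

View pics/s3.png

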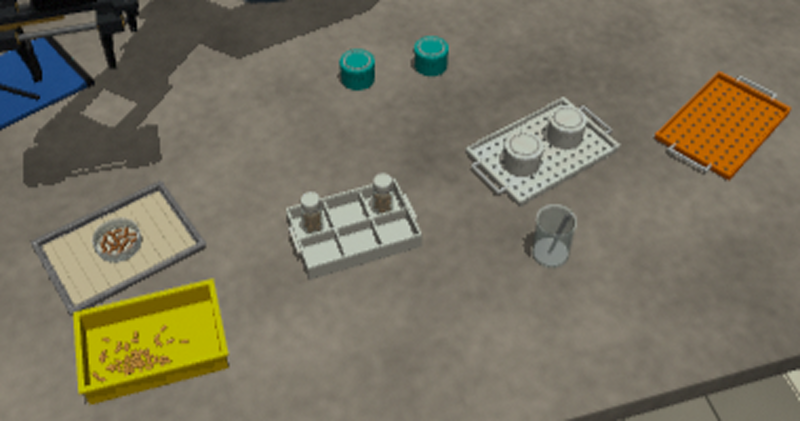

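View pics/s4.png

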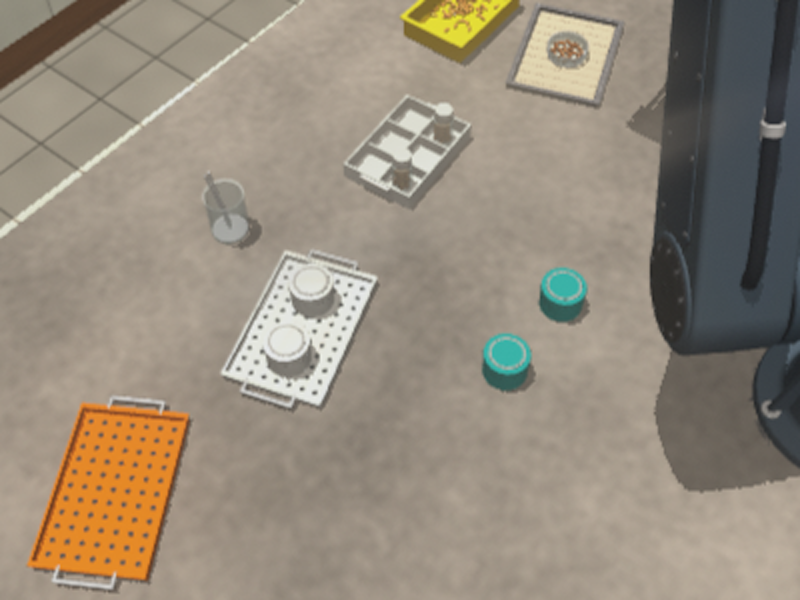

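Everything is placed upright. In the scene crop the tins are at (523,153) and (567,127) in the oven tray, the vials at (312,212) and (382,193) in separate cells, and the dish at (117,240) on the blotting paper. The pan, beaker and look-alikes are where they were.

```bash
python3 -c "
from rig import *
print(hand_in())"
```

```text
the job is handed in; nothing more can be done
None
```

I handed the job in at about 35 s of the 112 s: both tins in the oven tray, each vial in its own rack cell and the dish in the germination tray, all upright in the last pictures with the pan and beaker unmoved; the hand-in gave no verdict.

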